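Hold the try square in the corner of the cup-rack stand

TASK

The cup-rack stand on the counter is waiting to be checked: pick up the try square by its wooden stock, set the stock down on the stand's base plate and press the square into the corner at the middle of the upright, until its underside is flat on the plate and its back is flush against the upright. Finish while still gripping it and pushing it both down on the plate and against the upright; do not let go. Leave the cups, the sugar jar and the spanner where they are.

Things in the scene. Friction and masses are not known exactly. Their poses are not given: they have to be found in the camera images.
- square_grip (a point): grip spot on the loose try square's wooden stock, half-way up it (14 mm above its underside), 85 mm behind the heel. The square stands on its stock: a wooden bar 130 mm long, 28 mm wide, 28 mm high, with a steel blade (22 mm along the stock, 5 mm thick, reaching 140 mm above the underside) standing at its heel end, mid-width. Whole square about 0.22 kg (varies). x runs along the stock towards the heel, y across its width, z up along the blade
- square_heel (a point): heel of the try square: the outer lower corner, mid-width, where the underside of the stock meets its end face. The blade's outer edge and the stock's end face lie in one plane through this point, square to x. Same axes as square_grip
- square: the whole loose try square; its origin and axes are those of square_heel
- corner (a point): the corner of the stand into which the square goes: at the foot of the upright's front face, mid-width, on top of the base plate, 12 mm above the counter. x points horizontally into the upright, square to its face (the square's x must end up along it and the heel at this point); z up
- base_plate: the stand's fixed aluminium base plate on the counter, 12 mm thick, 110 mm wide (y), reaching 170 mm in front of the upright's face and 60 mm behind it (x); four bolt heads 16 mm wide and 5 mm high near its corners, 42 mm either side of the middle line, 155 mm in front of the face and 45 mm behind it. Origin on the counter straight below the point corner, same axes
- upright: the stand's fixed grey square post on the plate, 50 mm wide (y), 40 mm deep (x), its top 163 mm above the counter; behind it a grey open cup tube 92 mm across, its top 150 mm above the counter, centred 115 mm behind the face. Rigid, does not give way. Origin at the point corner, same axes
- cups: bystander: two short red drinking cups, one in the other, 78 mm across, 84 mm high; origin at the centre of its underside
- jar: bystander: amber sugar jar with a white lid, 66 mm across, 70 mm high; origin at the centre of its underside
- spanner: bystander: steel spanner, 150 mm long, lying flat; origin on the counter under its middle
Things that resemble listed ones, but are neither listed nor needed, are in the scene too. Of the things that look like the square, take the one that is farthest to the robot's left at the start.

How it is judged:
On the way:
1. the square is picked up off the counter, in the fingers (height (world z) of square_heel above 0.016 m and contact force between the fingers and square above 2 N and contact force between square and base_plate below 0.1 N), for 0.1 s.
At the end, for the whole second after the job is handed in: Square gripped (over 3 N) and at rest, pressing the upright with over 2 N and the plate with over 1 N; heel within 4 mm of the upright's face, 12 mm of its mid-width, 3 mm in height; upright within 1.5 degrees, turned within 2.3 degrees of the face; bystanders not displaced (contact force between square and upright above 2 N and contact force between square and base_plate above 1 N and contact force between the fingers and square above 3 N and x of square_heel in the frame of corner between -0.004 and 0.003 m and y of square_heel in the frame of corner between -0.012 and 0.012 m and z of square_heel in the frame of corner between -0.003 and 0.003 m and angle between the z axis of square_heel and the z axis of corner, either way round below 0.026 rad and angle between the x axis of square_heel and the x axis of corner, either way round below 0.04 rad and linear speed of square below 0.02 m/s); the arm keeps its last pose, push and grip.
It fails at once if the pair of cups is pushed away or knocked over (distance of cups from where it was at the start of the episode above 0.03 m or angle between cups's own z axis and vertical above 0.4 rad).
It fails at once if the sugar jar is pushed away or knocked over (distance of jar from where it was at the start of the episode above 0.03 m or angle between jar's own z axis and vertical above 0.4 rad).
It fails at once if the spanner is pushed away or knocked over (distance of spanner from where it was at the start of the episode above 0.03 m).
It also fails if it takes over 51 s, if anything falls off the work surface, if the arm or the gripper's body presses on something with over 40 N, if the wrist force passes 120 N, or if a joint passes its speed limit or range.

ROBOT

A 6-joint arm with a two-finger parallel gripper is mounted at the origin on the work surface. World frame = base frame: x ahead of the robot, y to its left, z up, the work surface at z = 0. Lengths are in m, angles in rad, forces in N, time in s.
With the tool pointing down it reaches from about 0.325 to 0.775 m from the base axis. Payload 9.3 kg.
Tool frame: the origin (TCP) lies midway between the tips of the shut fingers; the grasp point (between the pads) lies 19 mm behind it; z points along the fingers, x is the direction in which the jaws open and shut, and the axes are right-handed (so a half turn about z gives the same grasp; the last joint's range is limited). The gripper opens to 85 mm and grips with 20 to 120 N. Pads are 22 mm wide; open, the fingers measure 114 mm over their backs; the gripper's body (76 mm by 85 mm) begins 54 mm behind the grasp point. The pads swing forward as they close: fully open they stand 13 mm farther back than shut.
Start: joints at [-1.377, 0.259, 0.021, 1.334, 0, 1.418], TCP at [0.187, -0.517, 0.231] pointing down, gripper open.
Joint ranges: [-3.04, 3.04], [-0.91, 1.82], [-1.04, 1.36], [-1.92, 1.95], [-1.52, 1.45], [-3.14, 3.14]. Speed limits (rad/s): [2.22, 2.22, 2.79, 3.14, 3.14, 3.14].

INTERFACE

Orientations are given as a unit quaternion [w, x, y, z].
In Python, from cell import manip gives the robot as it stands. The module is installed in compiled form; this text tells all that it offers.
- The arm moves only by the tool jog_arm, never from a script. Its argument "plan" is a list that holds one entry, the list of rows, each a list of 4 numbers: the shift along the tool's x, y, z in cm, then the turn about the tool's z in rad. A call has 1 to 20 rows; each row is the pose to reach, as a shift and turn from the pose measured when the call began, along the tool's axes at that moment; what a row does not reach only later rows make up. A row lasts 1/8 s, in which the tool goes at most 62.5 mm and 10.7 degrees, less where a joint would pass 70% of its speed; a pose out of reach is approached as far as the arm can. A call with a gripper value outside its range is refused whole. "gripper" is the opening, from -1 (shut) to 1 (fully open), so that 0 is half open, set as the call begins (left out, the last holds). The fingers move at their own pace and stop on an object; "squeeze" is the grip in N (left out, the last holds). Time passes only in rows, so rows that repeat a pose let the fingers close. It gives the time, the measured TCP pose, the force and the opening at its end, in the units of the state.
- manip.sense(): the state, without advancing time (a new reading comes with each control period).
- manip.read_camera(name): name is "scene" or "top" or "wrist"; returns a dict with "img" (420x560x3 uint8, red, green, blue), "mtx" (3x3 intrinsics, pixels), "distortion" ([k1, k2, p1, p2, k3] as OpenCV has them; the pictures are not rectified), "cam_to_world" (4x4, takes a point from camera to world coordinates). Camera axes: x right, y up, looking along -z (the intrinsics and any distortion apply to the point x, -y, -z); pixel columns grow to the right and rows downward; lengths in m; the calibration is good to about 2 mm. A picture is of the moment at which its call begins. There is no depth.
- manip.job_done(): hands the job in, once; it reports no verdict.
Trained networks look in a picture, given as the dict that the camera call returned (one of the last four; its "shot" number tells which), for a name from the list of things; names that differ only in an ending like _2 or _b are one class to them, and where a whole thing is asked for, a point or a joint stands for the part that bears it (a point fixed in the world has none). Each returns a list of dicts, best first, with "p" (0 to 1); they miss things now and then, are a little off and sometimes report something else, mostly with a low value. They report only what shows in the picture. A call takes as long as a camera call. They do not tell look-alikes from the thing itself.
- manip.search_frame(picture, target): "box" ([left, top, right, bottom] in pixels, round what is visible of it).
- manip.silhouettes(picture, target): "pixels" (420x560 bool, what is visible of it) and "box" ([left, top, right, bottom] in pixels, round what is visible of it).
- manip.place_of(picture, target): "xy" ([column, row] in pixels: a listed point, or the origin of a listed thing).
The state is a dict: "clock": time; "joints": joint angles; "joint_vel": joint speeds; "joint_efforts": joint torques, N m; "tcp_pos": TCP position; "tool_rot": TCP orientation; "contact_force": force on the tool from outside, world axes, zero at the start; "torque": the same for the moment, N m; "gripper_width": opening from 0.0 (shut) to 1.0 (fully open).
Only numpy, scipy, OpenCV 4.12 (cv2) and the standard library are available. Lean on these libraries where they do the work, as an engineer would, in place of code of your own. Each camera call takes 0.05 s, during which the arm holds its last target. There are 200 camera calls.

## Working session

There is one attempt and no reset: what is moved stays moved. The work goes in short steps, Python scripts to look and compute and a tool call to move; the robot and the scene stay as the last step left them, time stands still between calls to the robot, and variables do not carry over. Pictures are saved under pics/ and viewed, about 8 in all and at most 12, crops included, and the job is handed in when it is done.

Besides the shell and the picture viewer there is one more tool, called after ">>>" by a JSON object that holds its "name" and its "arguments". jog_arm: Moves the arm, as the interface text tells. Its arguments: {"type":"object","properties":{"plan":{"type":"array"},"gripper":{"type":"number"},"squeeze":{"type":"number"}},"required":["plan"]}

```bash
mkdir -p pics
cat > h.py <<'E'
import numpy as np, cv2
from cell import manip
from scipy.spatial.transform import Rotation as R
def ray(c,px):
    p=cv2.undistortPoints(np.array([[px]],float),np.array(c["mtx"],float),np.array(c["distortion"],float))[0,0]
    T=np.array(c["cam_to_world"]); return T[:3,3],T[:3,:3]@np.array([p[0],-p[1],-1.])
def at(c,px,z):
    o,d=ray(c,px); return (o+d*(z-o[2])/d[2]).round(4)
def proj(c,P):
    T=np.array(c["cam_to_world"]); q=(np.atleast_2d(P)-T[:3,3])@T[:3,:3]; q=q*[1,-1,-1]
    return cv2.projectPoints(q,np.zeros(3),np.zeros(3),np.array(c["mtx"],float),np.array(c["distortion"],float))[0][:,0]
def save(c,n): cv2.imwrite(f"pics/{n}.png",c["img"][:,:,::-1])
Z=dict(square_grip=.014,square_heel=0,square=0,corner=.012,base_plate=0,upright=.012,cups=0,jar=0,spanner=0)
def R_tool(): 
    s=manip.sense(); q=s["tool_rot"]; return np.array(s["tcp_pos"]),R.from_quat([q[1],q[2],q[3],q[0]]).as_matrix()
E
python3 - <<'E'
from h import *
for n in["top","scene"]:
    c=manip.read_camera(n); save(c,n+"0"); print(n,np.array(c["cam_to_world"])[:3,3])
    for t in Z:
        for r in manip.place_of(c,t)[:4]: print(t,round(r["p"],2),np.round(r["xy"]),at(c,r["xy"],Z[t]))
print(manip.sense())
E
```

```text
top [ 0.51020916 -0.08190679  1.08947176]
square_grip 0.94 [357. 229.] [ 0.5812 -0.2719  0.014 ]
square_grip 0.93 [435. 240.] [ 0.5587 -0.4516  0.014 ]
square_grip 0.66 [431. 163.] [ 0.7396 -0.4438  0.014 ]
square_heel 0.87 [317. 235.] [ 0.5677 -0.1812  0.    ]
square_heel 0.76 [396. 177.] [ 0.7062 -0.366   0.    ]
square_heel 0.74 [412. 215.] [ 0.6175 -0.403   0.    ]
square 0.8 [415. 216.] [ 0.6155 -0.4098  0.    ]
square 0.76 [320. 238.] [ 0.5598 -0.1891  0.    ]
square 0.76 [395. 177.] [ 0.7061 -0.3634  0.    ]
corner 0.56 [180. 259.] [0.507  0.1293 0.012 ]
base_plate 0.8 [176. 258.] [0.5073 0.1395 0.    ]
base_plate 0.63 [360. 182.] [ 0.6926 -0.2796  0.    ]
upright 0.91 [176. 259.] [0.506  0.1379 0.012 ]
upright 0.36 [361. 185.] [ 0.6844 -0.2809  0.012 ]
cups 0.62 [296. 156.] [ 0.752  -0.1308  0.    ]
jar 0.67 [359. 181.] [ 0.6944 -0.2773  0.    ]
spanner 0.7 [233. 163.] [0.732  0.0154 0.    ]
scene [ 1.18174178 -0.48085438  0.9588421 ]
square_grip 0.94 [168. 326.] [ 0.7313 -0.449   0.014 ]
square_grip 0.61 [130. 267.] [ 0.5518 -0.4566  0.014 ]
square_heel 0.75 [160. 282.] [ 0.
[... 650 characters left out ...]
0.    ]
{'clock': 1.0, 'joints': array([-1.37659270e+00,  2.58557396e-01,  2.15183760e-02,  1.33369610e+00,
        6.46324840e-06,  1.41821950e+00]), 'joint_vel': array([-0.00063647,  0.0007261 , -0.0002948 ,  0.00056038,  0.00096115,
        0.00119694]), 'joint_efforts': array([-2.82038578e-03, -5.55385101e+01,  3.44744003e+01,  1.22340633e-03,
       -3.75572863e-04,  4.54884727e-06]), 'tcp_pos': array([ 0.18693936, -0.51725892,  0.23130913]), 'tool_rot': array([ 1.88527136e-05,  8.18496085e-01, -5.74512105e-01,  2.43226665e-05]), 'contact_force': array([-0.26761642,  0.04168897, -0.48335407]), 'torque': array([-0.00037132, -0.0140608 , -0.02727247]), 'gripper_width': 1.0018838106667174}
```

```bash
python3 -c "
import cv2,numpy as np
a=cv2.imread('pics/top0.png');b=cv2.imread('pics/scene0.png');cv2.imwrite('pics/both.png',cv2.resize(np.hstack([a,b]),(800,300)))"
```

```text
(no output)
```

View pics/top0.png

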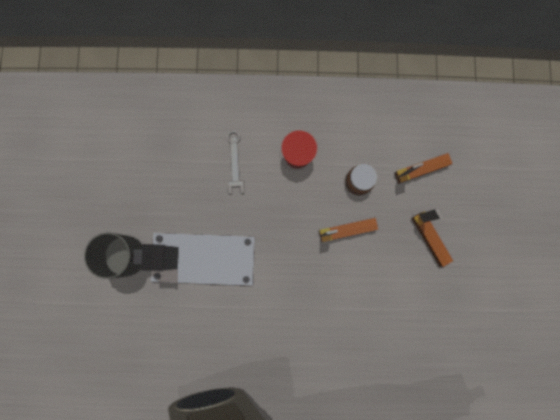

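View pics/scene0.png

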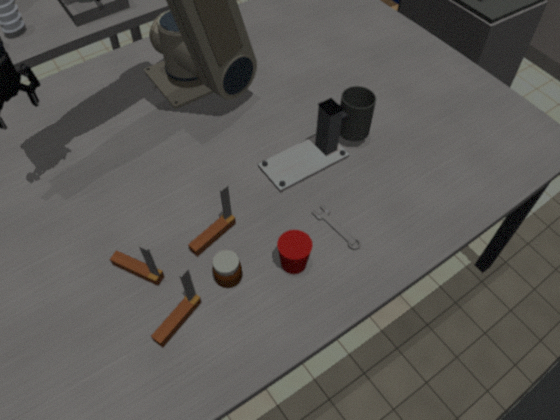

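The top view shows three squares. The leftmost (largest y) has its heel at pixel (320,237) and its grip at (357,229). The plate is at (152-254, 234-285) with the upright at about (160,257). The scene view agrees, with the jar about 11 cm from the grip.

```bash
cat >> h.py <<'E'
def go(target,xax):
    "shift (cm, tool axes) and turn to put TCP at target with tool x along +-xax"
    p,M=R_tool(); s=M.T@(np.array(target)-p)*100
    v=M.T@np.append(xax,0); a=np.arctan2(v[1],v[0]); b=[(a+k*np.pi) for k in(-1,0,1)]
    print("tcp",p.round(4),"xaxis",M[:,0].round(3),"shift",s.round(2),"turns",np.round(b,3),"j6",manip.sense()["joints"][5].round(3))
E
python3 - <<'E'
from h import *
c=manip.read_camera("top")
b=[at(c,p,.017)[:2] for p in[(159,239),(248,242),(157,276),(246,279)]]; print(b)
for k in "square","base_plate":
  for r in manip.silhouettes(c,k):
    m=r["pixels"]; rc=cv2.minAreaRect(np.argwhere(m)[:,::-1].astype(np.float32)); print(k,round(r["p"],2),rc)
h=np.array([.569,-.184]);g=np.array([.581,-.272]);u=(h-g)/np.linalg.norm(h-g)
go([g[0],g[1],.2],[-u[1],u[0]])
E
```

```text
[array([0.5503, 0.1769]), array([ 0.5476, -0.0242]), array([0.4673, 0.178 ]), array([ 0.4648, -0.0217])]
square 0.94 ((347.95758056640625, 229.30618286132812), (13.218677520751953, 59.43826675415039), 77.6609115600586)
square 0.9 ((436.5671081542969, 236.8963623046875), (58.59173583984375, 27.259090423583984), 62.650123596191406)
square 0.66 ((422.67877197265625, 167.90045166015625), (13.857057571411133, 57.58078384399414), 70.34617614746094)
square 0.22 ((159.34014892578125, 258.2582092285156), (36.93858337402344, 27.794471740722656), 5.19442892074585)
base_plate 0.7 ((297.75, 148.25), (33.941123962402344, 36.06244659423828), 45.0)
base_plate 0.59 ((202.76837158203125, 259.29071044921875), (104.11674499511719, 50.15989303588867), 2.2906100749969482)
tcp [ 0.187  -0.5173  0.2313] xaxis [ 0.34 -0.94  0.  ] shift [ -9.67 -45.4    3.13] turns [-1.359  1.782  4.924] j6 1.418
```

>>> {"name": "jog_arm", "arguments": {"plan": [[[-9.7,-45.4,3.1,-1.36],[-9.7,-45.4,3.1,-1.36],[-9.7,-45.4,3.1,-1.36],[-9.7,-45.4,3.1,-1.36],[-9.7,-45.4,3.1,-1.36],[-9.7,-45.4,3.1,-1.36],[-9.7,-45.4,3.1,-1.36],[-9.7,-45.4,3.1,-1.36],[-9.7,-45.4,3.1,-1.36],[-9.7,-45.4,3.1,-1.36],[-9.7,-45.4,3.1,-1.36],[-9.7,-45.4,3.1,-1.36]]], "gripper": 0.2, "squeeze": 60}}

```text
clock: 2.65
tcp_pos: [0.5803, -0.2725, 0.2007]
tool_rot: [0.0, 0.998, 0.067, 0.0]
contact_force: [0.1, -1.0, 0.1]
gripper_width: 0.601
```

Run:
```python
from h import *
c=manip.read_camera("wrist"); save(c,"w1"); print(np.array(c["cam_to_world"])[:3,3])
for t in["square_grip","square_heel"]:
    for r in manip.place_of(c,t)[:3]: print(t,round(r["p"],2),np.round(r["xy"]),at(c,r["xy"],Z[t]))
for r in manip.silhouettes(c,"square")[:2]: 
    rc=cv2.minAreaRect(np.argwhere(r["pixels"])[:,::-1].astype(np.float32)); print(r["p"],r["box"],rc)
p,M=R_tool(); print(p,M[:,0],manip.sense()["joints"],manip.sense()["clock"])
```

```text
[ 0.57047987 -0.19543933  0.34225724]
square_grip 0.93 [288. 184.] [ 0.5888 -0.2713  0.014 ]
square_grip 0.75 [232. 319.] [ 0.5444 -0.4476  0.014 ]
square_heel 0.96 [277. 100.] [ 0.5659 -0.188   0.    ]
square_heel 0.91 [298. 295.] [ 0.622 -0.412  0.   ]
square_heel 0.78 [372. 267.] [ 0.7046 -0.363   0.    ]
0.92 [261.9, 93.2, 304.0, 224.6] ((283.0141296386719, 158.67233276367188), (134.36935424804688, 29.778493881225586), 85.33314514160156)
0.76 [215.3, 284.1, 302.9, 366.9] ((259.15594482421875, 326.7434997558594), (80.92977905273438, 85.4258804321289), 87.61405944824219)
[ 0.5806864  -0.27204277  0.20044814] [9.90857240e-01 1.34914424e-01 1.65915467e-04] [-5.68857457e-01  4.25448677e-01  1.93030362e-01  1.33815331e+00
 -8.24371915e-06  8.66611783e-01] 2.85
```

View pics/w1.png

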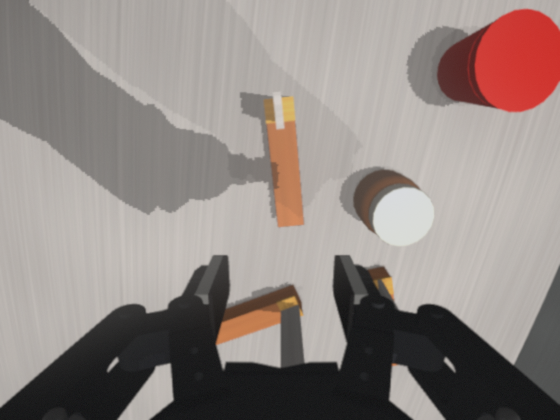

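The picture shows the square's stock top face from (265,97)-(295,96) at the heel to (279,227)-(303,224) at the tail. The camera sits on the blade side, where it could foul the blade or upright, so I'll use the half-turned grasp.

Run:
```python
from h import *
c=manip.read_camera("wrist")
P=[at(c,p,.028)[:2] for p in[(265,97),(295,96),(279,227),(303,224)]]; print(P)
h=(P[0]+P[1])/2;t=(P[2]+P[3])/2;u=(h-t);L=np.linalg.norm(u);u/=L;g=h-.085*u
print("len",L,"wid",[np.linalg.norm(P[1]-P[0]),np.linalg.norm(P[3]-P[2])],"heading",np.degrees(np.arctan2(u[1],u[0])),"heel",h,"grip",g)
for a in [(P[0]-P[2]),(P[1]-P[3])]: print(np.degrees(np.arctan2(a[1],a[0])))
go([g[0],g[1],.15],[u[1],-u[0]])
```

```text
[array([ 0.5553, -0.1871]), array([ 0.5831, -0.1824]), array([ 0.5855, -0.3146]), array([ 0.6101, -0.3079])]
len 0.12969275230328028 wid [np.float64(0.028194503010338667), np.float64(0.025496078129782974)] heading 102.73964679248213 heel [ 0.5692  -0.18475] grip [ 0.5879443  -0.26765749]
103.32565101993303
102.14151640790949
tcp [ 0.5808 -0.272   0.2004] xaxis [0.991 0.135 0.   ] shift [ 0.77 -0.33  5.04] turns [-3.228 -0.087  3.055] j6 0.867
```

>>> {"name": "jog_arm", "arguments": {"plan": [[[0.8,-0.3,0,-0.18],[0.8,-0.3,0,-0.36],[0.8,-0.3,0,-0.54],[0.8,-0.3,0,-0.72],[0.8,-0.3,0,-0.9],[0.8,-0.3,0,-1.08],[0.8,-0.3,0,-1.26],[0.8,-0.3,0,-1.44],[0.8,-0.3,0,-1.62],[0.8,-0.3,0,-1.8],[0.8,-0.3,0,-1.98],[0.8,-0.3,0,-2.16],[0.8,-0.3,0,-2.34],[0.8,-0.3,0,-2.52],[0.8,-0.3,0,-2.7],[0.8,-0.3,0,-2.88],[0.8,-0.3,0,-3.06],[0.8,-0.3,3,-3.228],[0.8,-0.3,5,-3.228],[0.8,-0.3,5,-3.228]]]}}

```text
clock: 5.4
tcp_pos: [0.5876, -0.2675, 0.149]
tool_rot: [-0.001, -0.111, 0.994, 0.001]
contact_force: [-0.5, 0.1, 1.0]
gripper_width: 0.599
```

Run:
```python
from h import *
u=np.array([np.cos(np.radians(102.7)),np.sin(np.radians(102.7))])
c=manip.read_camera("wrist"); save(c,"w2")
print(np.array(c["cam_to_world"])[:3,3])
for r in manip.place_of(c,"square_grip")[:3]: print(r["p"],r["xy"],at(c,r["xy"],.014))
go([.588,-.2677,.003],[u[1],-u[0]])
```

```text
[ 0.60532168 -0.34168478  0.29047518]
0.93 [282.3, 194.8] [ 0.5875 -0.2683  0.014 ]
tcp [ 0.5885 -0.268   0.1511] xaxis [-0.976 -0.22  -0.   ] shift [ 0.05  0.05 14.81] turns [-6.283 -3.142  0.   ] j6 -2.349
```

View pics/w2.png

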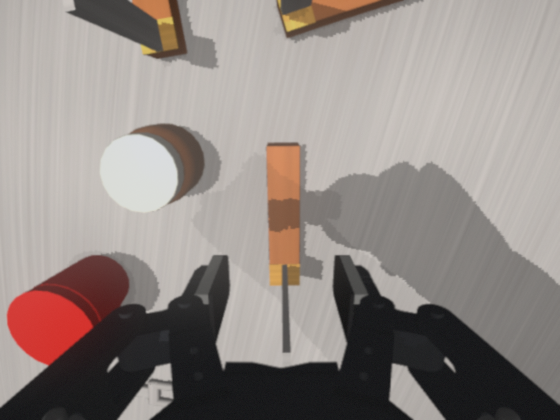

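The stock stands upright in the image from (268,143) to (299,285), centred under the jaws. I'll descend and grip.

>>> {"name": "jog_arm", "arguments": {"plan": [[[0.05,0.05,5,0],[0.05,0.05,10,0],[0.05,0.05,13.5,0],[0.05,0.05,14.7,0],[0.05,0.05,14.7,0],[0.05,0.05,14.7,0]]]}}

```text
clock: 6.25
tcp_pos: [0.589, -0.2683, 0.0061]
tool_rot: [0.001, -0.111, 0.994, -0.001]
contact_force: [-0.2, 0.1, -0.0]
gripper_width: 0.599
```

>>> {"name": "jog_arm", "arguments": {"plan": [[[0,0,0,0],[0,0,0,0],[0,0,0,0],[0,0,0,0],[0,0,0,0],[0,0,0,0],[0,0,0,0],[0,0,0,0]]], "gripper": -1, "squeeze": 70}}

```text
clock: 7.25
tcp_pos: [0.5897, -0.269, 0.0081]
tool_rot: [0.002, -0.111, 0.994, -0.002]
contact_force: [-2.7, -0.4, 7.9]
gripper_width: 0.311
```

>>> {"name": "jog_arm", "arguments": {"plan": [[[0,0,-1,0],[0,0,-3,0],[0,0,-6,0],[0,0,-10,0],[0,0,-12,0],[0,0,-12,0],[0,0,-12,0]]]}}

```text
clock: 8.12
tcp_pos: [0.5886, -0.2683, 0.1273]
tool_rot: [0.002, -0.111, 0.994, -0.002]
contact_force: [0.6, 0.3, -3.2]
gripper_width: 0.31
```

Run:
```python
from h import *
c=manip.read_camera("wrist"); save(c,"w3")
p,M=R_tool(); print(p,M.round(3),manip.sense()["contact_force"],manip.sense()["torque"],manip.sense()["gripper_width"])
for t in "square_grip","square_heel":
  for r in manip.place_of(c,t)[:2]: print(t,r["p"],r["xy"],at(c,r["xy"],p[2]+(.0075 if t=="square_grip" else -.007)))
d=.155
uc=np.array([.013,1]);uc/=np.linalg.norm(uc)
C=np.array([.5082,.1322]); T=C-uc*(.085+.04)
go([T[0],T[1],.13],[uc[1],-uc[0]])
```

```text
[ 0.58854454 -0.26820224  0.12690472] [[-0.976 -0.22   0.004]
 [-0.22   0.976 -0.003]
 [-0.003 -0.004 -1.   ]] [-0.37123717 -0.09619833 -2.5573254 ] [-0.15742789 -0.04355047 -0.01828826] 0.30856842067447604
square_grip 0.85 [283.3, 273.9] [ 0.5887 -0.2689  0.1344]
square_heel 0.95 [164.6, 56.6] [ 0.661  -0.3529  0.1199]
square_heel 0.7 [281.7, 15.4] [ 0.6144 -0.3795  0.1199]
tcp [ 0.5886 -0.2682  0.1269] xaxis [-0.976 -0.22  -0.003] shift [ 1.95 28.67 -0.42] turns [-6.049 -2.907  0.235] j6 -2.349
```

View pics/w3.png

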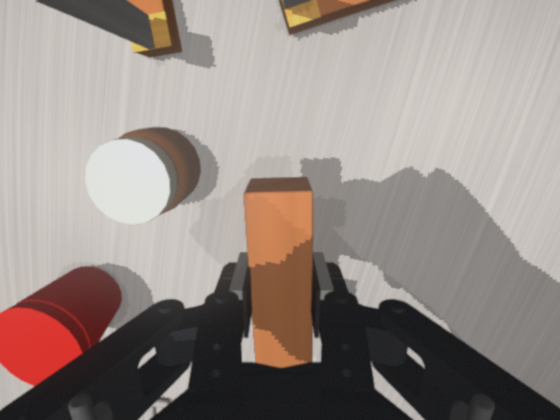

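The stock is centred in the jaws at (245-312, 180-365) and clear of the counter. Next I'll carry it to in front of the corner.

>>> {"name": "jog_arm", "arguments": {"plan": [[[0.2,3,-0.3,0.03],[0.5,7,-0.3,0.06],[0.8,11,-0.3,0.09],[1.0,15,-0.3,0.12],[1.3,19,-0.3,0.16],[1.6,23,-0.3,0.2],[1.8,26,-0.3,0.235],[1.95,28,-0.3,0.235],[1.95,28.7,-0.3,0.235],[1.95,28.7,-0.3,0.235],[1.95,28.7,-0.3,0.235]]]}}

```text
clock: 9.65
tcp_pos: [0.5069, 0.0067, 0.1287]
tool_rot: [0.002, 0.007, 1.0, -0.001]
contact_force: [1.0, -0.5, -3.0]
gripper_width: 0.31
```

Run:
```python
from h import *
cs={n:manip.read_camera(n) for n in("wrist","scene","top")}
p,M=R_tool(); print(p,manip.sense()["joints"].round(2))
for n,c in cs.items():
  for t,z in ("corner",.012),("square_heel",p[2]-.0065),("square_grip",p[2]+.0075):
    for r in manip.place_of(c,t)[:2]: print(n,t,round(r["p"],2),np.round(r["xy"],1),at(c,r["xy"],z))
# expected outlines overlaid
uc=np.array([.013,1,0]);uc/=np.linalg.norm(uc);v=np.array([-uc[1],uc[0],0]);C=np.array([.5082,.1322,.012]);zz=np.array([0,0,1])
H=p+uc*.085-[0,0,.0065]
c=cs["scene"];im=c["img"][:,:,::-1].copy()
def pl(pts,col): cv2.polylines(im,[np.round(proj(c,np.array(pts))).astype(int)],True,col,1)
pl([C-.17*uc+.055*v,C-.17*uc-.055*v,C+.06*uc-.055*v,C+.06*uc+.055*v],(0,255,0))
pl([C+.025*v,C-.025*v,C-.025*v+.151*zz,C+.025*v+.151*zz],(255,255,0))
pl([H,H-.13*uc,H-.13*uc+.028*zz,H-.022*uc+.028*zz,H-.022*uc+.14*zz,H+.14*zz],(255,0,255))
cv2.imwrite("pics/s1.png",cv2.resize(im[60:220,180:400],None,fx=3.5,fy=3.5,interpolation=cv2.INTER_CUBIC))
go([*(C-uc*.125)[:2],.03],[uc[1],-uc[0]])
```

```text
[0.50671595 0.00677669 0.12869134] [-0.15  0.24 -0.28  1.05 -0.   -1.71]
wrist square_grip 0.73 [282.  275.6] [0.5072 0.007  0.1362]
scene corner 0.75 [319.6 150.1] [0.5089 0.1307 0.012 ]
scene corner 0.46 [312.1 128.1] [0.428  0.1665 0.012 ]
scene square_heel 0.95 [196.3 298.4] [ 0.7635 -0.3804  0.1222]
scene square_heel 0.9 [311.1 128.6] [0.5158 0.0879 0.1222]
scene square_grip 0.88 [170.2 324.9] [ 0.7906 -0.4494  0.1362]
scene square_grip 0.8 [129.8 265.7] [ 0.6314 -0.4588  0.1362]
top square_heel 0.72 [394.7 178.3] [ 0.6816 -0.3307  0.1222]
top square_heel 0.71 [415.3 214.1] [ 0.6077 -0.3733  0.1222]
top square_grip 0.84 [429.8 164.5] [ 0.7097 -0.4008  0.1362]
top square_grip 0.83 [438.9 240.7] [ 0.5529 -0.4173  0.1362]
tcp [0.5065 0.0075 0.1288] xaxis [-1.     0.013 -0.004] shift [0.03 0.   9.88] turns [-0.     3.141  6.283] j6 -1.707
```

View pics/s1.png

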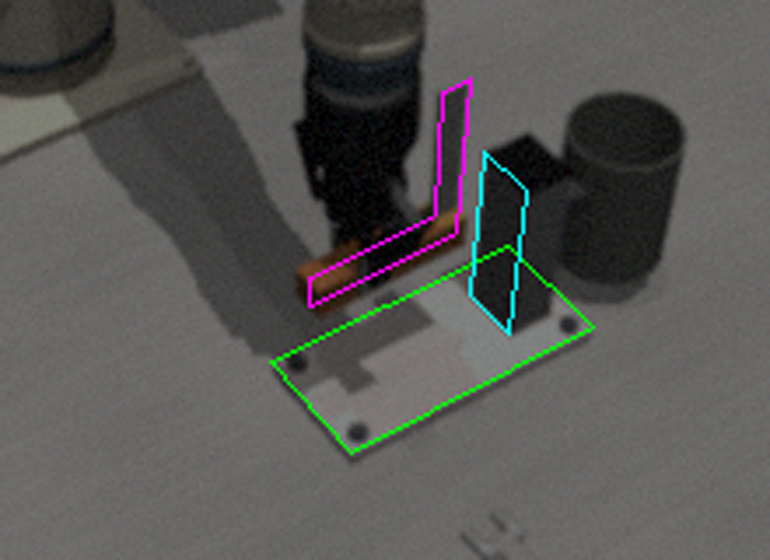

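>>> {"name": "jog_arm", "arguments": {"plan": [[[0,0.5,3,0],[0,1,6,0],[0,2,8.5,0],[0,3,9.5,0],[0,3.5,10,0],[0,3.5,10.4,0],[0,3.5,10.6,0],[0,3.5,10.6,0],[0,3.5,10.6,0]]]}}

```text
clock: 11.38
tcp_pos: [0.5076, 0.0419, 0.023]
tool_rot: [0.002, 0.007, 1.0, -0.001]
contact_force: [0.1, 0.2, -3.0]
gripper_width: 0.312
```

```bash
python3 -c "
from h import *
p=[manip.sense() for _ in range(1)][0]; print(p)"
```

```text
{'clock': 11.375, 'joints': array([-0.08099667,  0.34246535, -0.43574978,  0.78817433, -0.00248784,
       -1.63803089]), 'joint_vel': array([ 4.88546765e-04, -7.78753612e-04, -8.21790943e-05, -1.87618497e-03,
        1.98629454e-03,  1.36129583e-03]), 'joint_efforts': array([ 2.16023508e-02, -5.57059693e+01,  2.75101054e+01, -2.83090345e-02,
        1.24637000e-01, -1.16476182e-03]), 'tcp_pos': array([0.50755902, 0.04193867, 0.02302665]), 'tool_rot': array([ 0.00210527,  0.00688372,  0.99997311, -0.00140366]), 'contact_force': array([ 0.07584615,  0.17024507, -3.02976163]), 'torque': array([-0.09636341, -0.04849915,  0.00172516]), 'gripper_width': 0.311881487793387}
```

>>> {"name": "jog_arm", "arguments": {"plan": [[[0,0,0.1,0],[0,0,0.2,0],[0,0,0.3,0],[0,0,0.4,0],[0,0,0.4,0],[0,0,0.4,0]]]}}

```text
clock: 12.12
tcp_pos: [0.5076, 0.0419, 0.0201]
tool_rot: [0.003, 0.007, 1.0, -0.002]
contact_force: [-4.5, -1.2, 12.7]
gripper_width: 0.311
```

>>> {"name": "jog_arm", "arguments": {"plan": [[[0,0.1,0,0],[0,0.2,0,0],[0,0.3,0,0],[0,0.4,0,0],[0,0.5,0,0],[0,0.5,0,0],[0,0.5,0,0]]]}}

```text
clock: 13.0
tcp_pos: [0.5079, 0.0469, 0.0201]
tool_rot: [0.003, 0.007, 1.0, -0.001]
contact_force: [0.9, -2.9, 2.2]
gripper_width: 0.311
```

>>> {"name": "jog_arm", "arguments": {"plan": [[[0,0.1,0.05,0],[0,0.2,0.1,0],[0,0.3,0.15,0],[0,0.3,0.15,0],[0,0.3,0.15,0]]]}}

```text
clock: 13.62
tcp_pos: [0.5082, 0.0476, 0.0201]
tool_rot: [0.003, 0.008, 1.0, -0.004]
contact_force: [-5.5, -16.3, 20.2]
gripper_width: 0.314
```

Run:
```python
from h import *
c=manip.read_camera("scene");w=manip.read_camera("top")
p,M=R_tool(); s=manip.sense(); print(p,M.round(4),s["contact_force"],s["torque"],s["gripper_width"])
for cc in(c,w):
  for r in manip.place_of(cc,"square_heel")[:4]: print(round(r["p"],2),np.round(r["xy"],1),at(cc,r["xy"],.012))
uc=np.array([.013,1,0]);uc/=np.linalg.norm(uc);v=np.array([-uc[1],uc[0],0]);C=np.array([.5082,.1322,.012]);zz=np.array([0,0,1])
def ov(c):
  im=np.ascontiguousarray(cv2.resize(c["img"][:,:,::-1],None,fx=4,fy=4,interpolation=cv2.INTER_CUBIC))
  for pts in ([C-.0025*v-.022*uc+.14*zz,C-.0025*v-.022*uc+.028*zz,C-.014*v-.022*uc+.028*zz],[C-.014*v,C-.014*v-.13*uc,C-.014*v-.13*uc+.028*zz]):
    cv2.polylines(im,[np.round(proj(c,np.array(pts))*4+1.5).astype(int)],False,(255,0,255),1)
  return im
im=ov(c)[80*4:200*4,240*4:400*4]
im=cv2.convertScaleAbs(im,alpha=1.8); cv2.imwrite("pics/s2.png",im)
```

```text
[0.50816138 0.04754409 0.02004869] [[-0.9999  0.0152  0.0066]
 [ 0.0152  0.9999 -0.0082]
 [-0.0067 -0.0081 -0.9999]] [ -5.04307271 -15.61306635  20.40994648] [-3.16410298  1.45033586  0.20553848] 0.3100883274559334
0.96 [198.2 299.5] [ 0.7131 -0.365   0.012 ]
0.89 [160.8 280.6] [ 0.6242 -0.4125  0.012 ]
0.67 [319.3 150.6] [0.51   0.1289 0.012 ]
0.3 [232.  273.9] [ 0.7008 -0.2697  0.012 ]
0.73 [395.1 176.3] [ 0.7058 -0.36    0.012 ]
```

View pics/s2.png

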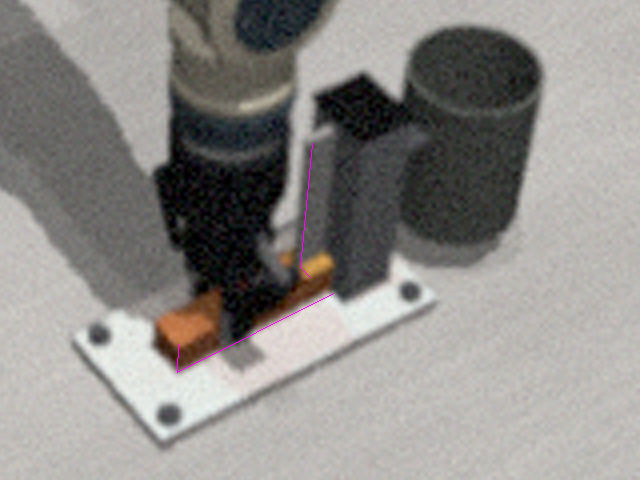

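The square sits on the plate against the upright, and the lower edge lies on the predicted line. I'll take one closer look at the blade to check its pitch.

Run:
```python
from h import *
cs=[manip.read_camera("scene") for _ in range(8)]
c=cs[0]; img=np.mean([k["img"] for k in cs],0)
uc=np.array([.013,1,0]);uc/=np.linalg.norm(uc);v=np.array([-uc[1],uc[0],0]);C=np.array([.5082,.1322,.012]);zz=np.array([0,0,1])
x0,y0,w,h,f=300,100,50,60,10
im=cv2.resize(np.clip(img[y0:y0+h,x0:x0+w,::-1]*2.2,0,255).astype(np.uint8),None,fx=f,fy=f,interpolation=cv2.INTER_CUBIC)
raw=im.copy()
def ln(pts,col): cv2.polylines(im,[np.round((proj(c,np.array(pts))-[x0,y0]+.5)*f).astype(int)],True,col,1)
B=C-.0025*v
ln([B-.022*uc+.028*zz,B-.022*uc+.14*zz,B+.14*zz,B+.028*zz],(255,0,255))
ln([C-.025*v,C-.025*v+.151*zz,C+.025*v+.151*zz],(255,255,0))
ln([C-.014*v,C-.014*v-.13*uc,C-.014*v-.13*uc+.028*zz,C-.014*v+.028*zz],(0,255,0))
cv2.imwrite("pics/s3.png",cv2.resize(np.hstack([raw,im]),(800,480)))
print(manip.sense()["contact_force"],manip.sense()["clock"])
```

```text
[ -5.68697117 -16.73262898  20.16945268] 14.225
```

View pics/s3.png

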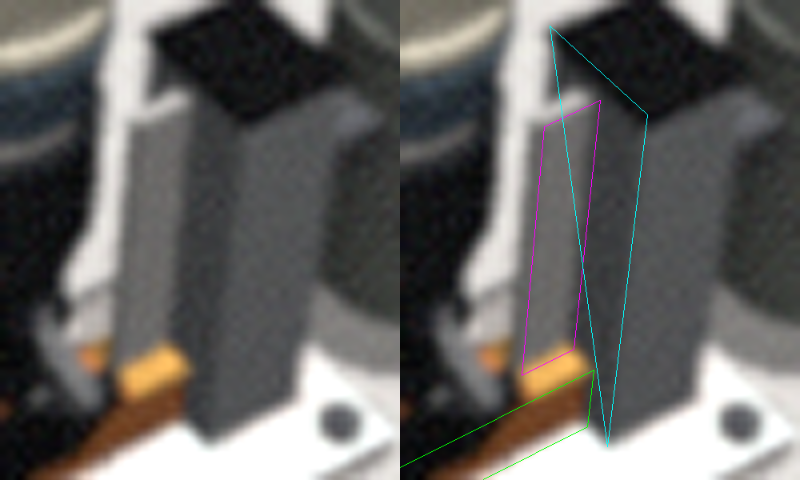

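Run:
```python
from h import *
cs=[manip.read_camera("scene") for _ in range(20)]
c=cs[0]; g=cv2.GaussianBlur(np.mean([k["img"] for k in cs],0).mean(2),(0,0),.6)
uc=np.array([.013,1,0]);uc/=np.linalg.norm(uc);v=np.array([-uc[1],uc[0],0]);C=np.array([.5082,.1322,.012]);zz=np.array([0,0,1])
def edge(name,P,z0,z1,sgn):
    a,b=proj(c,[P+z0*zz,P+z1*zz]); rows=np.arange(int(b[1])+2,int(a[1])-1); D=[]
    for r in rows:
        x=a[0]+(r-a[1])/(b[1]-a[1])*(b[0]-a[0]); xs=np.arange(x-3,x+3.01,.1)
        val=cv2.remap(g.astype(np.float32),xs[None].astype(np.float32),np.full((1,len(xs)),r,np.float32),cv2.INTER_CUBIC)[0]
        d=sgn*np.gradient(val); k=np.clip(d,0,None); i=d.argmax(); s=slice(max(i-8,0),i+9); D.append((xs[s]*k[s]).sum()/k[s].sum()-x)
    D=np.array(D); m=abs(D-np.median(D))<1.2; f=np.polyfit(rows[m],D[m],1)
    print(name,"mean off px",D[m].mean().round(2),"slope err",f[0].round(4),"n",m.sum(),"res",np.std(D[m]-np.polyval(f,rows[m])).round(2))
    return f[0]
edge("blade left",C+.0025*v-.022*uc,.05,.138,-1)
edge("blade right",C-.0025*v,.04,.138,-1)
edge("upright near edge",C-.025*v,.01,.148,1)
edge("upright back edge",C-.025*v+.04*uc,.02,.145,-1)
# sensitivities: slope change per degree of pitch / roll
def sl(P,d): 
    a,b=proj(c,[P+.05*zz,P+.05*zz+.09*d]); return (b[0]-a[0])/(b[1]-a[1])
P=C-.022*uc; t=np.radians(1)
print("per deg lean to upright",sl(P,zz+t*uc)-sl(P,zz),"per deg lean to +x",sl(P,zz-t*v)-sl(P,zz))
```

```text
blade left mean off px -0.75 slope err -0.0137 n 22 res 0.24
blade right mean off px -1.01 slope err 0.0173 n 25 res 0.23
upright near edge mean off px -0.03 slope err -0.0099 n 35 res 0.31
upright back edge mean off px 0.26 slope err -0.012 n 18 res 0.54
per deg lean to upright -0.018668695019383286 per deg lean to +x -0.01635547140521179
```

Pitch is within about 0.5°, but the 16 N forward force could be plate friction alone, since that ratio is near the friction limit. To tell them apart I'll use less down-force and push harder forward.

>>> {"name": "jog_arm", "arguments": {"plan": [[[0,0.1,0.03,0],[0,0.2,0.05,0],[0,0.3,0.05,0],[0,0.4,0.05,0],[0,0.4,0.05,0],[0,0.4,0.05,0]]]}}

```text
clock: 15.98
tcp_pos: [0.508, 0.0477, 0.0201]
tool_rot: [0.003, 0.009, 1.0, -0.008]
contact_force: [-3.6, -26.1, 10.4]
gripper_width: 0.31
```

The forward-to-down force ratio of 2.5 is well past friction, so it is in contact with the upright. Next I'll settle to a balanced push.

>>> {"name": "jog_arm", "arguments": {"plan": [[[0,0.1,0.1,0],[0,0.15,0.12,0],[0,0.2,0.12,0],[0,0.2,0.12,0],[0,0.2,0.12,0],[0,0.2,0.12,0]]]}}

```text
clock: 16.73
tcp_pos: [0.508, 0.0475, 0.0201]
tool_rot: [0.003, 0.009, 1.0, -0.01]
contact_force: [-5.3, -15.7, 17.5]
gripper_width: 0.313
```

Run:
```python
from h import *
cs=[manip.read_camera("scene") for _ in range(20)]
c=cs[0]; g=np.mean([k["img"] for k in cs],0)
p,M=R_tool(); s=manip.sense(); print(p.round(4),"up",(-M[:,2]).round(4),"x",M[:,0].round(4),s["contact_force"].round(1),s["clock"])
for t in("square_heel","square_grip"):
  for r in manip.place_of(c,t): print(t,round(r["p"],2),np.round(r["xy"],1),at(c,r["xy"],.012 if t[7]=="h" else .026))
x0,y0,w,h,f=270,100,80,70,10
uc=np.array([.013,1,0]);uc/=np.linalg.norm(uc);v=np.array([-uc[1],uc[0],0]);C=np.array([.5082,.1322,.012]);zz=np.array([0,0,1])
im=cv2.resize(np.clip(g[y0:y0+h,x0:x0+w,::-1]*2.2,0,255).astype(np.uint8),None,fx=f,fy=f,interpolation=cv2.INTER_CUBIC)
def ln(pts,col,cl=False): cv2.polylines(im,[np.round((proj(c,np.array(pts))-[x0,y0]+.5)*f).astype(int)],cl,col,1)
ln([C-.0025*v+.028*zz,C-.0025*v+.14*zz,C+.0025*v+.14*zz-.022*uc,C+.0025*v-.022*uc+.028*zz],(255,0,255))
ln([C-.014*v+.028*zz,C-.014*v,C-.014*v-.13*uc],(0,255,0))
ln([C-.025*v,C-.025*v+.151*zz],(255,255,0))
cv2.imwrite("pics/s4.png",im)
```

```text
[0.508  0.0475 0.0201] up [-0.0066  0.021   0.9998] x [-0.9998  0.0188 -0.007 ] [ -6.2 -16.1  18.1] 17.725Traceback (most recent call last):
  File "<stdin>", line 6, in <module>
ValueError: only the last four pictures can be asked about
```

>>> {"name": "jog_arm", "arguments": {"plan": [[[0,-0.1,0,0],[0,-0.2,-0.1,0],[0,-0.3,-0.3,0],[0,-0.3,-0.4,0],[0,-0.3,-0.4,0]]]}}

```text
clock: 18.35
tcp_pos: [0.5078, 0.0446, 0.024]
tool_rot: [0.003, 0.009, 1.0, -0.011]
contact_force: [-0.3, -0.8, -3.4]
gripper_width: 0.312
```

```bash
cat > st.py <<'E'
from h import *
p,M=R_tool(); s=manip.sense(); print(p.round(4),"up",(-M[:,2]).round(4),"x",M[:,0].round(4),s["contact_force"].round(1),s["torque"].round(2),s["clock"])
E
python3 st.py
```

```text
[0.5078 0.0446 0.024 ] up [-0.0062  0.0211  0.9998] x [-0.9998  0.0188 -0.0066] [-0.3 -0.8 -3.4] [-0.12 -0.02  0.02] 18.35
```

>>> {"name": "jog_arm", "arguments": {"plan": [[[0,0,0.2,0],[0,0,0.4,0],[0,0,0.5,0],[0,0,0.6,0],[0,0,0.6,0],[0,0,0.6,0]]]}}

```text
clock: 19.1
tcp_pos: [0.5079, 0.0443, 0.02]
tool_rot: [0.004, 0.009, 1.0, -0.011]
contact_force: [-9.1, -1.8, 27.5]
gripper_width: 0.312
```

```bash
python3 st.py
```

```text
[0.5079 0.0443 0.02  ] up [-0.008   0.0217  0.9997] x [-0.9998  0.0188 -0.0084] [-9.1 -1.8 27.5] [0.01 2.25 0.06] 19.1
```

With down-force only, the centre of pressure is about 15 mm ahead of the grip, neither at the heel nor at the tail, so the underside is flat. Now a gentle forward push while keeping the down-force.

>>> {"name": "jog_arm", "arguments": {"plan": [[[0,0.1,0.04,0],[0,0.2,0.05,0],[0,0.3,0.06,0],[0,0.4,0.08,0],[0,0.45,0.1,0],[0,0.45,0.1,0],[0,0.45,0.1,0],[0,0.45,0.1,0]]]}}

```text
clock: 20.1
tcp_pos: [0.509, 0.047, 0.0202]
tool_rot: [0.005, 0.01, 1.0, -0.013]
contact_force: [-2.6, -11.7, 14.5]
gripper_width: 0.31
```

```bash
python3 st.py
python3 - <<'E'
from h import *
cs=[manip.read_camera("scene") for _ in range(20)]
c=cs[-1]; g=np.mean([k["img"] for k in cs],0)
for t in("square_heel","square_grip"):
  for r in manip.place_of(c,t): print(t,round(r["p"],2),np.round(r["xy"],1),at(c,r["xy"],.012 if t[7]=="h" else .026))
x0,y0,w,h,f=270,100,80,60,10
uc=np.array([.013,1,0]);uc/=np.linalg.norm(uc);v=np.array([-uc[1],uc[0],0]);C=np.array([.5082,.1322,.012]);zz=np.array([0,0,1])
im=cv2.resize(np.clip(g[y0:y0+h,x0:x0+w,::-1]*2.2,0,255).astype(np.uint8),None,fx=f,fy=f,interpolation=cv2.INTER_CUBIC)
def ln(pts,col,cl=False): cv2.polylines(im,[np.round((proj(c,np.array(pts))-[x0,y0]+.5)*f).astype(int)],cl,col,1)
ln([C-.0025*v+.028*zz,C-.0025*v+.14*zz,C+.0025*v+.14*zz-.022*uc,C+.0025*v-.022*uc+.028*zz],(255,0,255))
ln([C-.014*v+.028*zz,C-.014*v,C-.014*v-.13*uc],(0,255,0))
ln([C-.025*v,C-.025*v+.151*zz],(255,255,0))
cv2.imwrite("pics/s4.png",im)
E
```

```text
[0.509  0.047  0.0202] up [-0.0103  0.0252  0.9996] x [-0.9997  0.02   -0.0108] [ -2.6 -11.7  14.5] [-1.8   0.9   0.15] 20.1
square_heel 0.89 [197.9 297.5] [ 0.7085 -0.3631  0.012 ]
square_heel 0.59 [322. 150.] [0.5124 0.1365 0.012 ]
square_heel 0.56 [294.8 161.6] [0.5047 0.0491 0.012 ]
square_grip 0.82 [169.6 326.4] [ 0.7405 -0.4478  0.026 ]
square_grip 0.76 [132.9 262. ] [ 0.5527 -0.4457  0.026 ]
square_grip 0.58 [298.2 160.5] [0.5167 0.0511 0.026 ]
```

View pics/s4.png

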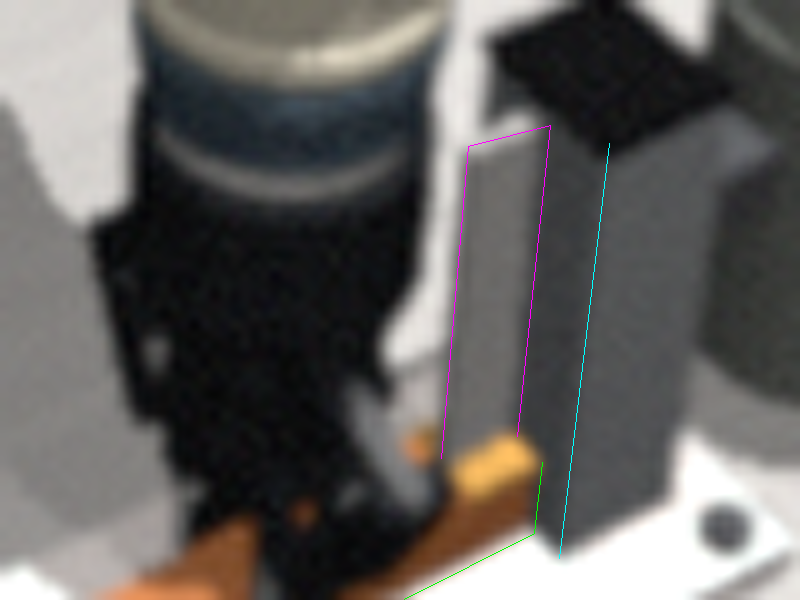

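The blade and stock now line up with the predicted seated outline. One last firmer forward push makes sure the contact force on the upright exceeds what friction could carry.

>>> {"name": "jog_arm", "arguments": {"plan": [[[0,0.1,0.04,0],[0,0.2,0.06,0],[0,0.3,0.08,0],[0,0.35,0.08,0],[0,0.35,0.08,0],[0,0.35,0.08,0],[0,0.35,0.08,0],[0,0.35,0.08,0],[0,0.35,0.08,0]]]}}

```text
clock: 22.32
tcp_pos: [0.5092, 0.0474, 0.0202]
tool_rot: [0.006, 0.011, 1.0, -0.016]
contact_force: [-5.0, -20.2, 14.3]
gripper_width: 0.317
```

```bash
python3 st.py
```

```text
[0.5092 0.0474 0.0202] up [-0.0107  0.0317  0.9994] x [-0.9997  0.0219 -0.0114] [ -5.  -20.2  14.3] [-3.43  1.3   0.32] 22.325
```

Run:
```python
from h import *
cs=[manip.read_camera("scene") for _ in range(24)]
c=cs[-1]; g=cv2.GaussianBlur(np.mean([k["img"] for k in cs],0).mean(2),(0,0),.6).astype(np.float32)
uc=np.array([.013,1,0]);uc/=np.linalg.norm(uc);v=np.array([-uc[1],uc[0],0]);C=np.array([.5082,.1322,.012]);zz=np.array([0,0,1])
def edge(name,P,z0,z1,sgn):
    a,b=proj(c,[P+z0*zz,P+z1*zz]); rows=np.arange(int(b[1])+2,int(a[1])-1); D=[]
    for r in rows:
        x=a[0]+(r-a[1])/(b[1]-a[1])*(b[0]-a[0]); xs=np.arange(x-2,x+2.01,.1)
        val=cv2.remap(g,xs[None].astype(np.float32),np.full((1,len(xs)),r,np.float32),cv2.INTER_CUBIC)[0]
        k=np.clip(sgn*np.gradient(val),0,None); i=k.argmax(); s=slice(max(i-8,0),i+9); D.append((xs[s]*k[s]).sum()/k[s].sum()-x)
    D=np.array(D); m=abs(D-np.median(D))<.8; f=np.polyfit(rows[m],D[m],1)
    print(name,"off px",D[m].mean().round(2),"slope err",f[0].round(4),"n",m.sum(),len(D),"res",np.std(D[m]-np.polyval(f,rows[m])).round(2))
edge("blade left",C+.0025*v-.022*uc,.045,.135,-1)
edge("blade right",C-.0025*v,.035,.135,-1)
edge("upright near",C-.025*v,.015,.14,1)
edge("upright near, blade heights",C-.025*v,.035,.135,1)
print(manip.sense()["contact_force"])
```

```text
blade left off px -0.37 slope err -0.0102 n 22 22 res 0.15
blade right off px -0.72 slope err 0.0182 n 25 25 res 0.22
upright near off px -0.13 slope err -0.0169 n 31 31 res 0.24
upright near, blade heights off px -0.07 slope err -0.0262 n 25 25 res 0.25
[ -5.60222867 -20.46605581  13.72674684]
```

```bash
python3 -c "
from h import *
s=manip.sense();print(s['clock'],s['contact_force'],s['gripper_width']);print(manip.job_done())"
```

```text
23.525 [ -5.60222867 -20.46605581  13.72674684] 0.31195656926938153
the job is handed in; nothing more can be done
None
```

I picked up the leftmost try square by its stock and set it on the base plate. I then pressed it into the corner at the middle of the upright and handed the job in at 23.5 s, still gripping and pushing. No verdict is reported, so these are my last readings:

- **Force on the upright:** the tool was pushing forward with about 20 N. Plate friction could carry only part of that, which leaves roughly 10 N on the upright. I estimated that share rather than measuring it.
- **Force on the plate:** about 14 N read at the tool, or about 17 N including the square's weight.
- **Grip:** 70 N set, with the fingers stopped on the stock at about 26 mm.
- **Position:** the last overlay, taken just before the final push, matched the predicted seated outline to about 1 pixel (roughly 3 mm). That leaves little margin on the 4 mm gap to the upright.
- **Angles:** from the tool, the square is turned about 0.5° from square to the face and rolled about 0.65° sideways.

Two checks disagreed:
- **Pitch:** the gripper tipped about 1.6° forward under the push. The blade edge in the image shows no lean into the upright, so the square appears to have swivelled in the pads and stayed flush.
- **Blade edges:** the fits to the blade's two edges scattered by about 1.5° against each other, so they only roughly confirm the pitch.

I did not check the cups, jar and spanner again at the end. The arm kept clear of them and no unexpected contact force showed up.

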